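# Steady a rocking cheese riser with a wedge

### The arm

A 7-joint arm with a two-finger parallel gripper is mounted at the origin on the work surface. World frame = base frame: x ahead of the robot, y to its left, z up, the work surface at z = 0. Lengths are in m, angles in rad, forces in N, time in s.
With the tool pointing down it reaches from about 0.4 to 0.85 m from the base axis. Payload 10.4 kg.
Tool frame: the origin (TCP) lies between the finger pads; the fingertips stand 8 mm ahead of it and the grasp point (between the pads) lies 11 mm behind it; z points along the fingers, x is the direction in which the jaws open and shut, and the axes are right-handed (so a half turn about z gives the same grasp; the last joint's range is limited). The gripper opens to 87 mm and grips with 3 to 60 N. Pads are 19 mm wide; open, the fingers measure 117 mm over their backs; the gripper's body (75 mm by 190 mm) begins 51 mm behind the grasp point.
Start: joints at [-1.3, 0.332, -0.065, 1.46, 0.022, 1.35, -0.088], TCP at [0.181, 0.598, 0.231] pointing down, gripper open.
Joint ranges: [-2.6, 2.6], [-0.5, 2.12], [-1.47, 1.34], [0.16, 2.42], [-1.27, 4.41], [0.06, 2.06], [-2.6, 2.6]. Speed limits (rad/s): [2.22, 2.22, 2.79, 2.79, 3.14, 3.14, 3.14].

### API

Orientations are given as a unit quaternion [x, y, z, w].
In Python, from bench import r, viewer gives the robot as it stands.
- The arm moves only by the tool apply_moves, never from a script. Its argument "increments" is a list of rows, each an object with "grip": the closure in counts, from 0 (fully open) to 255 (shut); "xyz": the shift along the tool's x, y, z in mm, a list of three; "rotation": the turn, a rotation vector about the tool's x, y, z in degrees, a list of three. A call has 1 to 5 rows; each row is the pose to reach, as a shift and turn from the pose measured when the call began, along the tool's axes at that moment; what a row does not reach only later rows make up. A row lasts 1/8 s, in which the tool goes at most 62.5 mm and 10.7 degrees, less where a joint would pass 70% of its speed; a pose out of reach is approached as far as the arm can. A call with a gripper value outside its range is refused whole. The fingers move at their own pace and stop on an object; "squeeze" is the grip in N (left out, the last holds). Time passes only in rows, so rows that repeat a pose let the fingers close. It gives the time, the measured TCP pose, the force and the opening at its end, in the units of the state.
- r.read_state(): the state, without advancing time (a new reading comes with each control period).
- viewer.camera(name): name is "scene" or "top"; returns a dict with "img" (480x640x3 uint8, blue, green, red), "range_z" (480x640 float32, m along the optical axis (not along the pixel's ray), 0 where there is no reading), "vertical_fov" (degrees; the focal length in pixels is half the picture's height over the tangent of half this angle, whatever the lens; pixels are square), "cx", "cy" (the principal point, pixels), "rvec" (rotation vector, rad) and "tvec" (3), from world to camera coordinates, as OpenCV has them. Camera axes: x right, y down, z forward; pixel columns grow to the right and rows downward; lengths in m; the calibration is good to about 2 mm. A picture is of the moment at which its call begins.
- r.close_job(): hands the job in, once; it reports no verdict.
The state is a dict: "time": time; "joint_positions": joint angles; "joint_vel": joint speeds; "joint_torque": joint torques, N m; "ee_pos": TCP position; "eef_rot": TCP orientation; "ft_force": force on the tool from outside, world axes, zero at the start; "torque": the same for the moment, N m; "width": finger opening in m.
Only numpy, scipy, OpenCV 4.12 (cv2) and the standard library are available. Lean on these libraries where they do the work, as an engineer would, in place of code of your own. Each camera call takes 0.05 s, during which the arm holds its last target.

### The job

The wooden display riser with the cheese wheel rocks, because its foot next to the wedge (front left as the robot sees it) is too short. Without picking anything up, push the wedge thin end first under that foot just until the riser no longer rocks and still stands level, testing by pressing down firmly (about 10 N) with the fingertips on the top of that corner; push the wedge farther if it still gives. Finish while still holding that press on the steady corner, and leave the riser where it stands and the tubs and jar alone.

Things in the scene. Friction and masses are not known exactly. Their poses are not given: they have to be found in the camera images.
- riser: loose wooden display box, 240 (its x) x 200 (its y) mm, 1.8 to 2.9 kg, flat top 70 mm up, underside 25 mm up; four round black feet, 26 mm thick, centred at x = +-100, y = +-80 mm, the one at (-100, +80), front left seen from the robot, too short. A cheese wheel, 120 mm across, 66 high, is fixed on top at (+15, -15) mm. Origin: centre of the footprint at counter height, z up
- corner (a point): point on the riser's top straight above the middle of the short foot, 20 mm in from both edges; axes as the riser's. That foot's flat underside hangs 4 to 12 mm above the counter, differently every time; the riser stands level on the other three feet. 4 to 7 N down here tips it until the foot lands; it falls back when released
- wedge: loose hardwood wedge, 60 to 100 g, 120 mm long (its x), 40 wide (its y); its flat top slopes from 24 mm high at the thick end (x = -60) to 2 mm at the thin end (x = +60). Lies flat at the riser's +y side, thin end 15 to 60 mm short of the short foot's outer face, about in line with it; goes in along the riser's -y. It does not slip back. Origin: centre of the underside
- wedge_tip (a point): middle of the wedge's thin edge, at its underside
- wedge_back (a point): middle of the wedge's upright thick end face (40 wide, 24 high), 12 mm above its underside
- tub_a: round deli tub, 76 mm across the lid, 58 mm high, on the riser's left behind the wedge's path; leave alone. Origin: centre of its underside
- tub_b: like tub_a, on the riser's right; leave alone. Origin: centre of its underside
- jar: glass jar 64 mm in diameter, 100 mm high, on the riser's right near its front; leave alone. Origin: centre of its underside
Mind the look-alikes: they are no part of the job. Of the things that look like the wedge, take the one that is farthest to the robot's right at the start.

How it is judged:
By the outcome, as a careful person would: the job done as asked, in the order asked, and still so for the second after the job is handed in, while the arm keeps its last pose, push and grip.
It also fails if it takes over 58 s, if anything falls off the work surface, if the arm or the gripper's body presses on something with over 40 N, if the wrist force passes 120 N, or if a joint passes its speed limit or range.

## Working session

There is one attempt and no reset: what is moved stays moved. The work goes in short steps, Python scripts to look and compute and a tool call to move; the robot and the scene stay as the last step left them, time stands still between calls to the robot, and variables do not carry over. Pictures are saved under pics/ and viewed, and the job is handed in when it is done.

Besides the shell and the picture viewer there is one more tool, called by a JSON object that holds its "api" and its "payload". apply_moves: Moves the arm, as the interface text tells. Its arguments: {"type":"object","properties":{"increments":{"type":"array","items":{"type":"object","properties":{"grip":{"type":"number"},"xyz":{"type":"array","items":{"type":"number"}},"rotation":{"type":"array","items":{"type":"number"}}}}},"squeeze":{"type":"number"}},"required":["increments"]}

```bash
ls; mkdir -p pics; cat > h.py <<'E'
import numpy as np, cv2
from bench import r, viewer
from scipy.spatial.transform import Rotation as R
def cam(n,save=None):
    c=viewer.camera(n)
    if save: cv2.imwrite('pics/'+save,c['img'])
    f=240/np.tan(np.radians(c['vertical_fov'])/2)
    c['f']=f; c['Rm']=cv2.Rodrigues(np.array(c['rvec'],float))[0]; c['t']=np.array(c['tvec'],float).ravel()
    return c
def ray(c,u,v,z):
    d=c['Rm'].T@np.array([(u-c['cx'])/c['f'],(v-c['cy'])/c['f'],1.]); o=-c['Rm'].T@c['t']
    return o+d*(z-o[2])/d[2]
def cloud(c):
    v,u=np.mgrid[0:480,0:640]; z=c['range_z']
    p=np.stack([(u-c['cx'])/c['f']*z,(v-c['cy'])/c['f']*z,z],-1)
    w=(p-c['t'])@c['Rm']; w[z<=0]=np.nan
    return w
def proj(c,p):
    q=c['Rm']@np.array(p)+c['t']; return q[:2]/q[2]*c['f']+[c['cx'],c['cy']]
E
python3 - <<'E'
from h import *
for n in ('scene','top'):
    c=cam(n,n+'0.png'); print(n,c['f'],c['cx'],c['cy'],-c['Rm'].T@c['t'],c['Rm'].round(2).tolist())
print(r.read_state())
E
```

```text
pics
scene 447.5305035236922 314.19320071025874 236.6495544034899 [1.02630282 0.43029856 0.57199713] [[-0.7, 0.71, -0.01], [0.44, 0.42, -0.79], [-0.56, -0.56, -0.61]]
top 605.9246094514172 324.2488057784423 233.9105754449575 [ 0.42120212 -0.03081323  1.31327405] [[0.01, -1.0, 0.0], [-0.99, -0.01, -0.12], [0.12, -0.0, -0.99]]
{'time': 0.1, 'joint_positions': array([-1.29959092,  0.33278415, -0.0647293 ,  1.4608409 ,  0.02161663,
        1.3499004 , -0.08848462]), 'joint_vel': array([-8.57126870e-05, -1.32121886e-03,  8.05389018e-05, -2.29096263e-03,
        8.11167183e-04, -1.80640592e-03,  5.24046506e-04]), 'joint_torque': array([ 1.13228543e-03, -6.24542141e+01,  2.41809664e-02, -3.90713596e+01,
       -6.14993158e-02,  3.66204337e-02,  4.01526415e-05]), 'ee_pos': array([0.18089359, 0.59790526, 0.22985674]), 'eef_rot': array([ 8.02973653e-01,  5.96014203e-01, -4.77178224e-04,  3.93109096e-04]), 'ft_force': array([ 0.47324551, -0.30464714, -0.13843215]), 'torque': array([-0.01836081, -0.00950489,  0.03101642]), 'width': 0.08707777161137122}
```

View pics/top0.png

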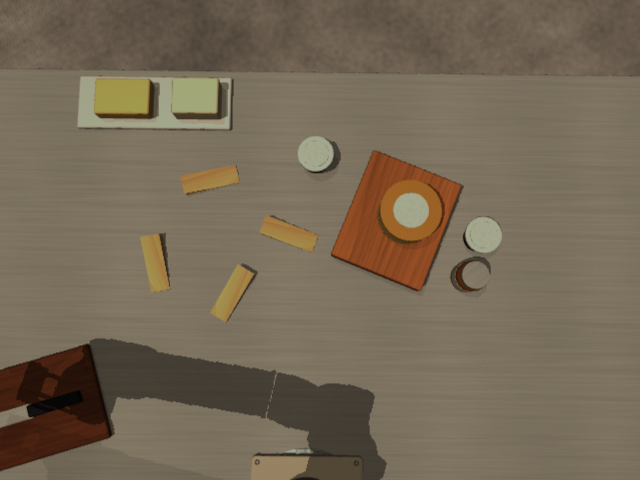

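View pics/scene0.png

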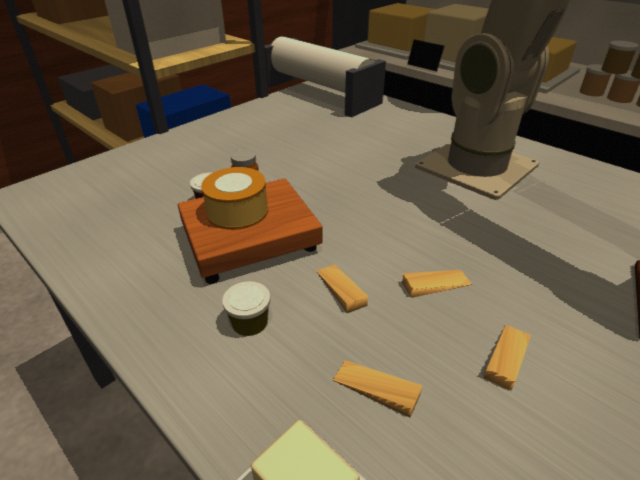

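Top view: the rightmost wedge is at about (289,233). The riser's front-left corner is at about (333,254), tub_a at (316,154), tub_b at (483,235) and the jar at (473,275). Next I'll measure them.

```bash
python3 - <<'E'
from h import *
c=cam('top'); w=cloud(c); img=c['img']
hsv=cv2.cvtColor(img,cv2.COLOR_BGR2HSV)
print('tcp px',proj(c,r.read_state()['ee_pos']))
print('table z',np.nanmedian(w[300:330,430:480,2]))
# riser top by depth
reg=np.zeros((480,640),np.uint8); reg[130:310,310:480]=1
m=((w[...,2]>0.06)&(w[...,2]<0.08)&(reg>0)&(hsv[...,0]<12)).astype(np.uint8)
n,l,s,_=cv2.connectedComponentsWithStats(m); k=1+np.argmax(s[1:,4]); m=(l==k).astype(np.uint8)
cn=max(cv2.findContours(m,cv2.RETR_EXTERNAL,cv2.CHAIN_APPROX_NONE)[0],key=cv2.contourArea)
P=np.array([ray(c,*p,0.07)[:2] for p in cn[:,0].astype(float)])
rr=cv2.minAreaRect((P*1000).astype(np.float32)); print('riser rect',rr); print(cv2.boxPoints(rr).round(1).tolist(),'z',np.nanmedian(w[m>0][:,2]))
# wedge
reg[:]=0; reg[205:262,250:325]=1
m=((hsv[...,0]>10)&(hsv[...,0]<30)&(hsv[...,1]>90)&(reg>0)).astype(np.uint8)
ys,xs=np.where(m); print(xs.min(),xs.max(),ys.min(),ys.max(),len(xs))
W=w[m>0]; W=W[~np.isnan(W[:,0])]
# fit plane
A=np.c_[W[:,:2],np.ones(len(W))]; co=np.linalg.lstsq(A,W[:,2],rcond=None)[0]; print('slope',co,np.hypot(*co[:2]),'dir',np.degrees(np.arctan2(co[1],co[0])))
# adjusted contour on actual sloped plane via depth-plane
cn=max(cv2.findContours(m,cv2.RETR_EXTERNAL,cv2.CHAIN_APPROX_NONE)[0],key=cv2.contourArea)
P=[]
for u,v in cn[:,0].astype(float):
    z=0.013
    for _ in range(5):
        p=ray(c,u,v,z); z=np.clip(co@[p[0],p[1],1],0,.026)
    P.append(p[:2])
P=np.array(P); rr=cv2.minAreaRect((P*1000).astype(np.float32)); print('wedge rect',rr); print(cv2.boxPoints(rr).round(1).tolist())
for x in cv2.boxPoints(rr)/1000: print(x,co@[x[0],x[1],1])
print('tub px heights',w[154,316],w[235,483],w[275,475],w[210,410])
big=cv2.resize(img[140:310,240:480],None,fx=3.3,fy=3.3,interpolation=cv2.INTER_CUBIC); cv2.imwrite('pics/crop.png',big)
E
```

```text
tcp px [-42.45710152 441.94772096]
table z -0.00014762950256608562
riser rect ((602.52880859375, -180.59005737304688), (199.15101623535156, 238.53164672851562), 68.35601043701172)
[[454.8999938964844, -229.1999969482422], [676.7000122070312, -317.1000061035156], [750.0999755859375, -132.0], [528.4000244140625, -44.0]] z 0.06956061774236763
260 318 215 252 1118
slope [ 0.13157594  0.12750524 -0.06979291] 0.18322066839819756 dir 44.09983886348734
wedge rect ((576.403564453125, 45.61082458496094), (121.81875610351562, 42.87782287597656), 70.31441497802734)
[[535.7000122070312, -4.5], [576.0999755859375, -19.0], [617.0999755859375, 95.69999694824219], [576.7000122070312, 110.19999694824219]]
[ 0.53569984 -0.00451685] 0.00011638202994375402
[ 0.5760717 -0.0189606] 0.003586689482992386
[0.6171073  0.09573849] 0.023610721534397625
[0.5767355  0.11018225] 0.020140421686389076
tub px heights [ 0.74157802 -0.01182487  0.05771366] [ 0.57305422 -0.36303244  0.05661831] [ 0.48713056 -0.33466243  0.09737255] [ 0.61123885 -0.19938409  0.13593829]
```

View pics/crop.png

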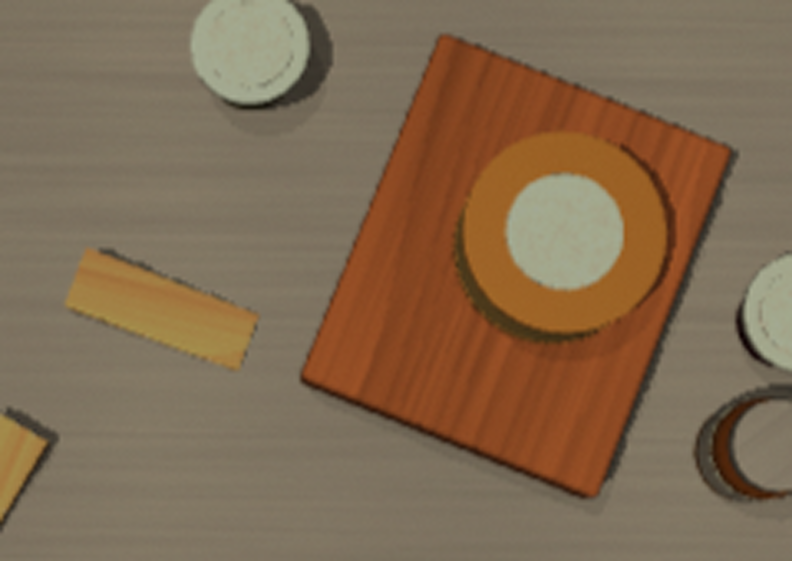

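```bash
cat >> h.py <<'E'
def to(pos,ang):
    """shift(mm)/turn(deg) in tool frame to reach pos with tool down, tool x at world heading ang deg"""
    s=r.read_state(); Rt=R.from_quat(s['eef_rot'])
    a=np.radians(ang); x=np.array([np.cos(a),np.sin(a),0]); z=np.array([0,0,-1.]); 
    Rg=R.from_matrix(np.c_[x,np.cross(z,x),z])
    print('t',round(s['time'],2),'pos',s['ee_pos'].round(4),'F',s['ft_force'].round(2),'w',round(s['width'],4),'joints',s['joint_positions'].round(2))
    print('xyz',(Rt.inv().apply(np.array(pos)-s['ee_pos'])*1000).round(1),'rot',np.degrees((Rt.inv()*Rg).as_rotvec()).round(2))
E
python3 -c "
from h import *
to([.614,.150,.2],-19.7)"
```

```text
t 0.15 pos [0.1809 0.5979 0.2299] F [ 0.57 -0.07  0.04] w 0.087 joints [-1.3   0.33 -0.06  1.46  0.02  1.35 -0.09]
xyz [-303.3  544.3   30.3] rot [5.000e-02 5.000e-02 9.287e+01]
```

{"api": "apply_moves", "payload": {"increments": [{"grip":255,"xyz":[-30,54,0],"rotation":[0,0,9.2]},{"grip":255,"xyz":[-60,108,0],"rotation":[0,0,18.5]},{"grip":255,"xyz":[-90,162,0],"rotation":[0,0,28]},{"grip":255,"xyz":[-120,216,0],"rotation":[0,0,37]},{"grip":255,"xyz":[-150,270,0],"rotation":[0,0,46]}], "squeeze": 10}}

```text
time: 0.78
ee_pos: [0.397, 0.3745, 0.2301]
eef_rot: [0.973, 0.232, -0.0, 0.0]
ft_force: [1.3, 0.9, -0.3]
width: 0.0448
```

```bash
python3 -c "
from h import *
to([.614,.150,.2],-19.7)"
```

```text
t 0.78 pos [0.397  0.3745 0.2301] F [ 1.29  0.93 -0.27] w 0.0448 joints [-1.01  0.15  0.19  1.68 -0.03  1.31 -0.35]
xyz [ 92.1 298.4  30.2] rot [5.000e-02 2.000e-02 4.658e+01]
```

{"api": "apply_moves", "payload": {"increments": [{"grip":255,"xyz":[18,60,6],"rotation":[0,0,9.3]},{"grip":255,"xyz":[37,119,12],"rotation":[0,0,18.6]},{"grip":255,"xyz":[55,179,18],"rotation":[0,0,28]},{"grip":255,"xyz":[74,239,24],"rotation":[0,0,37.2]},{"grip":255,"xyz":[92,298,30],"rotation":[0,0,46.6]}]}}

```text
time: 1.4
ee_pos: [0.6129, 0.1509, 0.2003]
eef_rot: [0.985, -0.174, -0.0, 0.0]
ft_force: [0.3, 0.7, -0.1]
width: 0.0016
```

```bash
python3 -c "
from h import *
cam('top','top1.png')
to([.614,.150,.016],-19.7)"
```

```text
t 1.45 pos [0.6167 0.1418 0.1992] F [-2.87 -7.73 -1.  ] w 0.0009 joints [-0.67  0.39  0.48  1.51 -0.18  1.29 -0.53]
xyz [ -6.1  -7.7 183.1] rot [ 0.3  -0.19 -1.28]
```

View pics/top1.png

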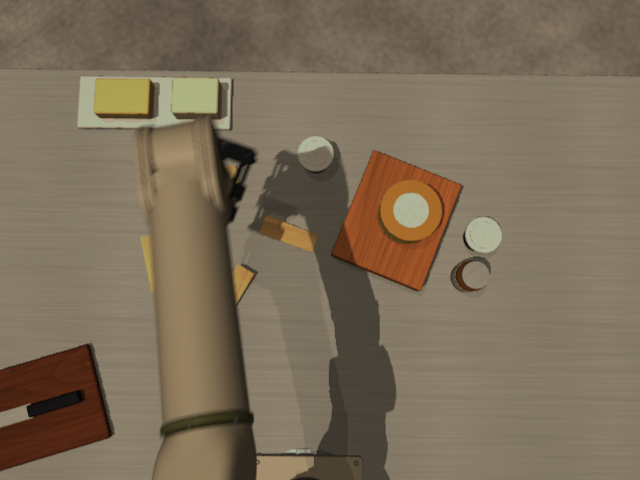

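{"api": "apply_moves", "payload": {"increments": [{"grip":255,"xyz":[-6,-8,40],"rotation":[0,0,-1.3]},{"grip":255,"xyz":[-6,-8,85],"rotation":[0,0,-1.3]},{"grip":255,"xyz":[-6,-8,130],"rotation":[0,0,-1.3]},{"grip":255,"xyz":[-6,-8,160],"rotation":[0,0,-1.3]},{"grip":255,"xyz":[-6,-8,170],"rotation":[0,0,-1.3]}]}}

```text
time: 2.08
ee_pos: [0.6129, 0.15, 0.0271]
eef_rot: [0.985, -0.171, -0.0, 0.004]
ft_force: [0.1, -0.8, 0.2]
width: 0.0005
```

```bash
python3 -c "
from h import *
cam('scene','sc1.png');cam('top','top2.png')
to([.614,.150,.016],-19.7)"
```

```text
t 2.17 pos [0.6138 0.1503 0.0286] F [0.12 0.32 0.26] w 0.0007 joints [-0.64  0.56  0.42  1.66 -0.25  0.98 -0.47]
xyz [ 0.2  0.1 12.6] rot [ 0.36 -0.13  0.03]
```

View pics/sc1.png

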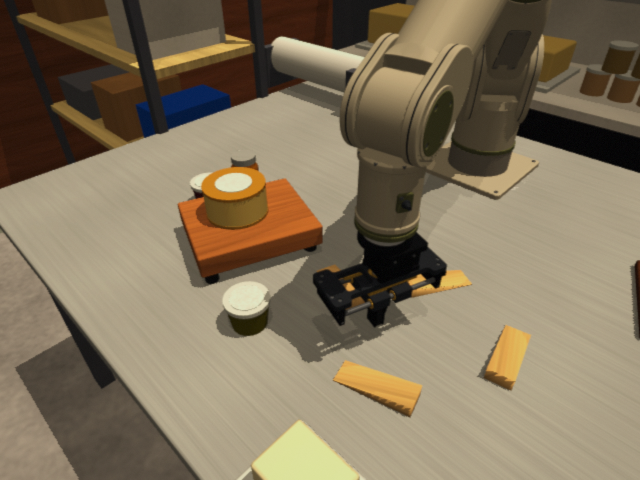

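View pics/top2.png

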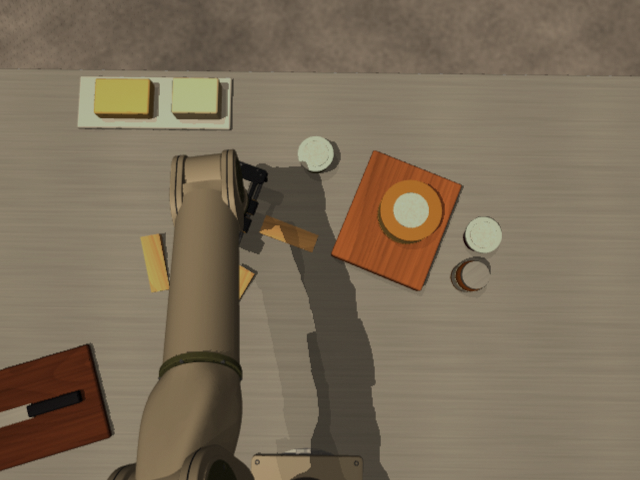

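{"api": "apply_moves", "payload": {"increments": [{"grip":255,"xyz":[0,0,12],"rotation":[0.36,0,0]},{"grip":255,"xyz":[0,12,12],"rotation":[0.36,0,0]},{"grip":255,"xyz":[0,24,12],"rotation":[0.36,0,0]},{"grip":255,"xyz":[0,34,12],"rotation":[0.36,0,0]},{"grip":255,"xyz":[0,36,12],"rotation":[0.36,0,0]}]}}

```text
time: 2.8
ee_pos: [0.6017, 0.115, 0.0172]
eef_rot: [0.985, -0.172, 0.001, 0.0]
ft_force: [0.0, 1.0, 0.7]
width: 0.0004
```

```bash
cat > meas.py <<'E'
from h import *
import sys
tag=sys.argv[1]
c=cam('top','top_%s.png'%tag); cam('scene','sc_%s.png'%tag); w=cloud(c); img=c['img']
hsv=cv2.cvtColor(img,cv2.COLOR_BGR2HSV)
reg=np.zeros((480,640),np.uint8); reg[200:270,256:360]=1
m=((hsv[...,0]>9)&(hsv[...,0]<30)&(hsv[...,1]>90)&(reg>0)&(w[...,2]<.035)).astype(np.uint8)
m=cv2.morphologyEx(m,cv2.MORPH_OPEN,np.ones((3,3)))
n,l,s,_=cv2.connectedComponentsWithStats(m); k=1+np.argmax(s[1:,4]); m=(l==k).astype(np.uint8)
cn=max(cv2.findContours(m,cv2.RETR_EXTERNAL,cv2.CHAIN_APPROX_NONE)[0],key=cv2.contourArea)
P=np.array([ray(c,*p,0.013)[:2] for p in cn[:,0].astype(float)])*1000
rr=cv2.minAreaRect(P.astype(np.float32)); print('wedge',rr); 
O=np.array([602.5,-180.6]);a=np.radians(-21.64);X=np.array([np.cos(a),np.sin(a)]);Y=np.array([-X[1],X[0]])
b=cv2.boxPoints(rr)-O; print('riser-frame corners x,y',np.c_[b@X,b@Y].round(1).tolist())
S=r.read_state(); d=S['ee_pos'][:2]*1000-O; print('tcp riser',d@X,d@Y,'t',S['time'],'F',S['ft_force'].round(2),'F along push',S['ft_force'][:2]@np.array([.337,.9415]))
big=cv2.resize(img[140:310,200:440],None,fx=3.3,fy=3.3,interpolation=cv2.INTER_CUBIC); cv2.imwrite('pics/crop_%s.png'%tag,big)
# riser
reg[:]=0; reg[130:310,310:480]=1
m=((w[...,2]>0.055)&(w[...,2]<0.085)&(reg>0)&(hsv[...,0]<12)&(hsv[...,1]>100)).astype(np.uint8)
n,l,s,_=cv2.connectedComponentsWithStats(m); k=1+np.argmax(s[1:,4]); m=(l==k).astype(np.uint8)
cn=max(cv2.findContours(m,cv2.RETR_EXTERNAL,cv2.CHAIN_APPROX_NONE)[0],key=cv2.contourArea)
P=np.array([ray(c,*p,0.07)[:2] for p in cn[:,0].astype(float)])*1000
print('riser',cv2.minAreaRect(P.astype(np.float32)))
er=cv2.erode(m,np.ones((7,7))); W=w[er>0]; A=np.c_[(W[:,:2]*1000-O)@np.c_[X,Y],np.ones(len(W))]; co=np.linalg.lstsq(A,W[:,2]*1000,rcond=None)[0]; print('tilt mm/100mm x,y, z0',(co*[100,100,1]).round(2))
E
python3 meas.py a
```

```text
wedge ((573.8739624023438, 39.898048400878906), (110.31371307373047, 43.615596771240234), 69.25188446044922)
riser-frame corners x,y [[-128.9, 138.9], [-85.3, 139.6], [-87.0, 249.9], [-130.6, 249.2]]
tcp riser -110.07809461993406 275.5530039296865 t 2.9 F [ 0.46 -0.67 -0.55] F along push -0.47559215127475785
riser ((602.3541870117188, -180.50540161132812), (199.17947387695312, 238.91864013671875), 68.35602569580078)
tilt mm/100mm x,y, z0 [-9.000e-02 -5.000e-02  6.962e+01]
```

View pics/crop_a.png

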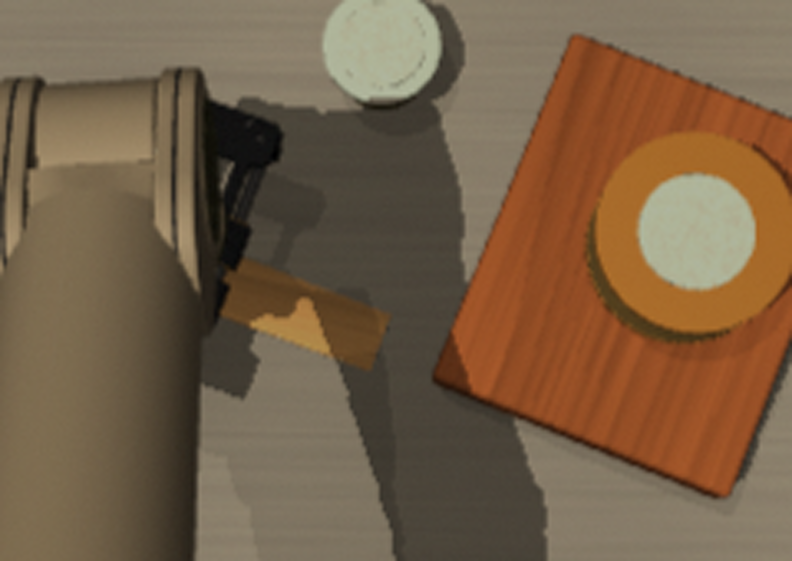

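{"api": "apply_moves", "payload": {"increments": [{"grip":255,"xyz":[0,5,0]},{"grip":255,"xyz":[0,14,0]},{"grip":255,"xyz":[0,23,0]},{"grip":255,"xyz":[0,32,0]},{"grip":255,"xyz":[0,37,0]}]}}

```text
$.increments[0]: bad value
```

```bash
python3 meas.py b; python3 -c "
from h import *
to([.6,.1,.016],-19.7)"
```

```text
wedge ((574.8001098632812, 40.55809020996094), (112.15608215332031, 43.43737030029297), 70.42211151123047)
riser-frame corners x,y [[-127.0, 138.5], [-83.6, 140.1], [-87.6, 252.2], [-131.0, 250.6]]
tcp riser -110.28469538566077 276.1509357866938 t 3.0 F [-0.53  0.05 -0.22] F along push -0.12935451328806064
riser ((602.3402709960938, -180.54061889648438), (199.1982879638672, 238.91864013671875), 68.35602569580078)
tilt mm/100mm x,y, z0 [-0.09 -0.07 69.57]
t 3.0 pos [0.6018 0.1168 0.0169] F [-0.53  0.05 -0.22] w 0.0004 joints [-0.6   0.53  0.42  1.72 -0.26  0.94 -0.42]
xyz [ 3.9 16.4  0.9] rot [-0.02 -0.13  0.05]
```

View pics/crop_b.png

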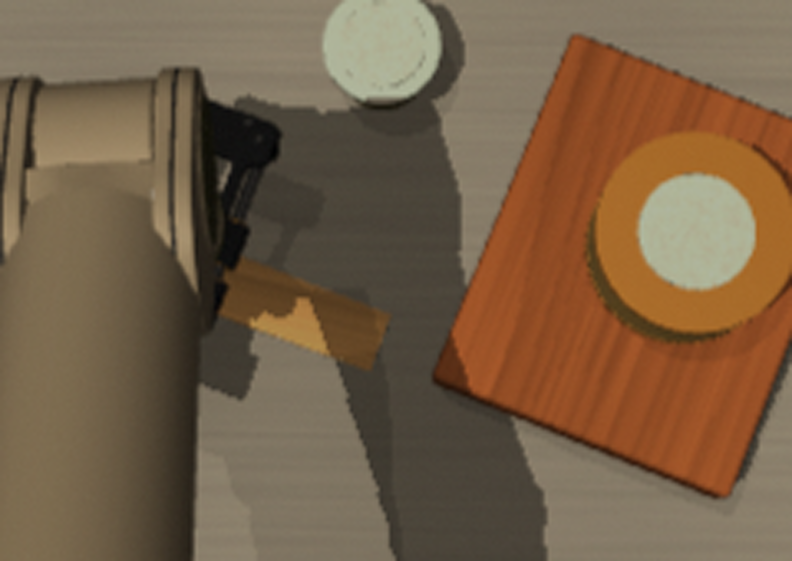

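{"api": "apply_moves", "payload": {"increments": [{"grip":255,"xyz":[0,5,0],"rotation":[0,0,0]},{"grip":255,"xyz":[0,14,0],"rotation":[0,0,0]},{"grip":255,"xyz":[0,23,0],"rotation":[0,0,0]},{"grip":255,"xyz":[0,32,0],"rotation":[0,0,0]},{"grip":255,"xyz":[0,37,0],"rotation":[0,0,0]}]}}

```text
time: 3.62
ee_pos: [0.5891, 0.0809, 0.0169]
eef_rot: [0.985, -0.171, 0.001, 0.0]
ft_force: [-0.5, -0.2, -0.5]
width: 0.0004
```

```bash
python3 meas.py c; python3 -c "
from h import *
to([.6,.1,.016],-19.7)"
```

```text
wedge ((562.8463134765625, 6.051582336425781), (106.8572006225586, 43.39754867553711), 70.42157745361328)
riser-frame corners x,y [[-125.5, 104.7], [-82.1, 106.3], [-85.9, 213.0], [-129.3, 211.5]]
tcp riser -108.81903654928043 238.35199650792762 t 3.725 F [ 0.09 -0.23 -0.66] F along push -0.18299630372212913
riser ((602.3974609375, -180.5394287109375), (199.15167236328125, 238.81573486328125), 68.35503387451172)
tilt mm/100mm x,y, z0 [-1.000e-02 -6.000e-02  6.968e+01]
t 3.73 pos [0.5892 0.0811 0.017 ] F [ 0.09 -0.23 -0.66] w 0.0002 joints [-0.56  0.5   0.43  1.77 -0.26  0.92 -0.36]
xyz [  3.7 -21.4   1. ] rot [-0.02 -0.14 -0.  ]
```

View pics/crop_c.png

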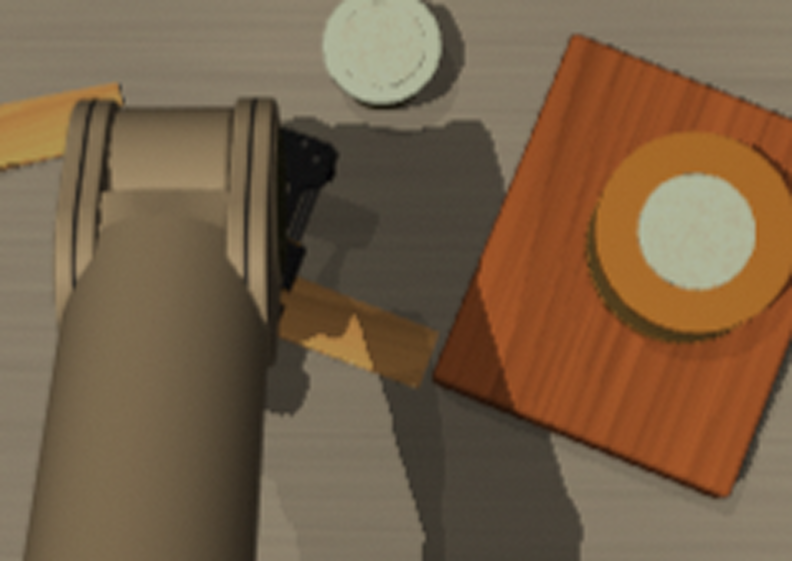

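{"api": "apply_moves", "payload": {"increments": [{"grip":255,"xyz":[0,5,0],"rotation":[0,0,0]},{"grip":255,"xyz":[0,10,0],"rotation":[0,0,0]},{"grip":255,"xyz":[0,15,0],"rotation":[0,0,0]},{"grip":255,"xyz":[0,19,0],"rotation":[0,0,0]},{"grip":255,"xyz":[0,21,0],"rotation":[0,0,0]}]}}

```text
time: 4.35
ee_pos: [0.5821, 0.061, 0.017]
eef_rot: [0.985, -0.171, 0.001, 0.0]
ft_force: [1.0, 1.1, 0.9]
width: 0.0004
```

{"api": "apply_moves", "payload": {"increments": [{"grip":255,"xyz":[0,1,0],"rotation":[0,0,0]},{"grip":255,"xyz":[0,2,0],"rotation":[0,0,0]},{"grip":255,"xyz":[0,3,0],"rotation":[0,0,0]},{"grip":255,"xyz":[0,4,0],"rotation":[0,0,0]},{"grip":255,"xyz":[0,5,0],"rotation":[0,0,0]}]}}

```text
time: 4.97
ee_pos: [0.5804, 0.0563, 0.017]
eef_rot: [0.985, -0.171, 0.001, 0.0]
ft_force: [0.8, 0.5, -0.6]
width: 0.0002
```

```bash
python3 meas.py d
```

```text
wedge ((553.08154296875, -21.688514709472656), (98.73884582519531, 43.145599365234375), 70.2694091796875)
riser-frame corners x,y [[-124.5, 79.4], [-81.3, 80.9], [-84.6, 179.5], [-127.7, 178.1]]
tcp riser -107.88600923055458 211.8598908890626 t 5.075 F [0.25 1.02 0.05] F along push 1.0410894220812053
riser ((602.4618530273438, -180.52325439453125), (199.15541076660156, 238.75450134277344), 68.3753662109375)
tilt mm/100mm x,y, z0 [-1.800e-01 -2.000e-02  6.959e+01]
```

{"api": "apply_moves", "payload": {"increments": [{"grip":255,"xyz":[0,1,0],"rotation":[0,0,0]},{"grip":255,"xyz":[0,2,0],"rotation":[0,0,0]},{"grip":255,"xyz":[0,3,0],"rotation":[0,0,0]},{"grip":255,"xyz":[0,4,0],"rotation":[0,0,0]},{"grip":255,"xyz":[0,5,0],"rotation":[0,0,0]}]}}

```text
time: 5.7
ee_pos: [0.5786, 0.0513, 0.0169]
eef_rot: [0.985, -0.171, 0.001, 0.0]
ft_force: [-0.3, 0.9, 0.1]
width: 0.0004
```

{"api": "apply_moves", "payload": {"increments": [{"grip":255,"xyz":[0,1,0],"rotation":[0,0,0]},{"grip":255,"xyz":[0,2,0],"rotation":[0,0,0]},{"grip":255,"xyz":[0,3,0],"rotation":[0,0,0]},{"grip":255,"xyz":[0,4,0],"rotation":[0,0,0]},{"grip":255,"xyz":[0,4,0],"rotation":[0,0,0]}]}}

```text
time: 6.32
ee_pos: [0.5772, 0.0474, 0.0169]
eef_rot: [0.985, -0.171, 0.001, 0.0]
ft_force: [-0.7, -0.2, 0.7]
width: 0.0006
```

```bash
python3 meas.py e
```

```text
wedge ((549.4949340820312, -30.702945709228516), (97.53881072998047, 42.843894958496094), 69.31632232666016)
riser-frame corners x,y [[-125.2, 70.7], [-82.3, 71.4], [-83.9, 168.9], [-126.8, 168.2]]
tcp riser -107.56414962833983 202.6368823310482 t 6.425 F [-0.45 -0.46  0.42] F along push -0.5821296518346214
riser ((602.3161010742188, -180.4708709716797), (199.1562957763672, 239.0926513671875), 68.38665771484375)
tilt mm/100mm x,y, z0 [-0.18  0.08 69.59]
```

{"api": "apply_moves", "payload": {"increments": [{"grip":255,"xyz":[0,1,0],"rotation":[0,0,0]},{"grip":255,"xyz":[0,2,0],"rotation":[0,0,0]},{"grip":255,"xyz":[0,3,0],"rotation":[0,0,0]},{"grip":255,"xyz":[0,4,0],"rotation":[0,0,0]},{"grip":255,"xyz":[0,5,0],"rotation":[0,0,0]}]}}

```text
time: 7.05
ee_pos: [0.5755, 0.0427, 0.0169]
eef_rot: [0.985, -0.171, 0.001, 0.0]
ft_force: [-0.1, 0.3, -0.9]
width: 0.0004
```

{"api": "apply_moves", "payload": {"increments": [{"grip":255,"xyz":[0,1,0],"rotation":[0,0,0]},{"grip":255,"xyz":[0,2,0],"rotation":[0,0,0]},{"grip":255,"xyz":[0,3,0],"rotation":[0,0,0]},{"grip":255,"xyz":[0,4,0],"rotation":[0,0,0]}]}}

```text
time: 7.55
ee_pos: [0.5741, 0.0388, 0.0169]
eef_rot: [0.985, -0.171, 0.001, 0.0]
ft_force: [-0.0, 0.8, -0.6]
width: 0.0006
```

```bash
python3 meas.py f
```

```text
wedge ((546.1575317382812, -40.78657531738281), (94.80016326904297, 43.120880126953125), 70.26948547363281)
riser-frame corners x,y [[-123.9, 61.1], [-80.8, 62.5], [-84.0, 157.3], [-127.1, 155.8]]
tcp riser -107.27140256165765 193.39286347674673 t 7.65 F [ 0.41 -0.62 -0.45] F along push -0.44518612942639524
riser ((602.340576171875, -180.48455810546875), (199.137939453125, 239.00851440429688), 68.37535858154297)
tilt mm/100mm x,y, z0 [-1.600e-01  5.000e-02  6.964e+01]
```

View pics/sc_f.png

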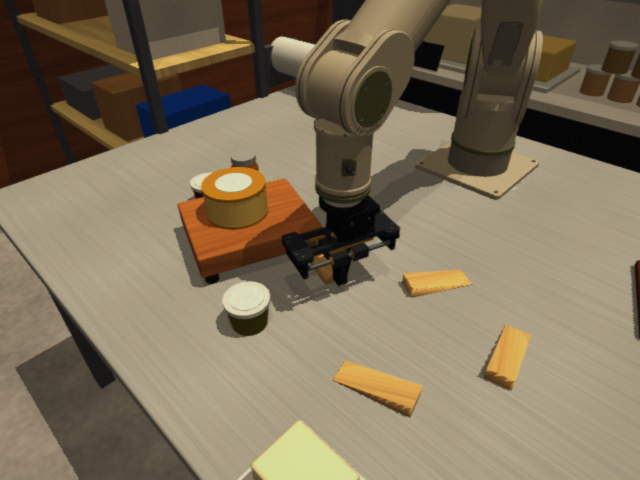

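{"api": "apply_moves", "payload": {"increments": [{"grip":255,"xyz":[0,1,0],"rotation":[0,0,0]},{"grip":255,"xyz":[0,2,0],"rotation":[0,0,0]},{"grip":255,"xyz":[0,3,0],"rotation":[0,0,0]},{"grip":255,"xyz":[0,4,0],"rotation":[0,0,0]}]}}

```text
time: 8.15
ee_pos: [0.5729, 0.0356, 0.017]
eef_rot: [0.985, -0.171, 0.001, -0.0]
ft_force: [1.4, 3.8, -0.3]
width: 0.0009
```

{"api": "apply_moves", "payload": {"increments": [{"grip":255,"xyz":[0,1,0],"rotation":[0,0,0]},{"grip":255,"xyz":[0,2,0],"rotation":[0,0,0]},{"grip":255,"xyz":[0,3,0],"rotation":[0,0,0]},{"grip":255,"xyz":[0,4,0],"rotation":[0,0,0]}]}}

```text
time: 8.65
ee_pos: [0.5723, 0.0346, 0.0173]
eef_rot: [0.985, -0.17, 0.002, -0.002]
ft_force: [4.0, 11.8, -0.7]
width: 0.0004
```

```bash
python3 meas.py g
```

```text
wedge ((544.26171875, -46.27324295043945), (92.69053649902344, 42.87356185913086), 70.32255554199219)
riser-frame corners x,y [[-123.5, 56.3], [-80.7, 57.8], [-83.8, 150.4], [-126.7, 149.0]]
tcp riser -107.41047173474786 188.900172838611 t 8.75 F [ 2.66  9.15 -1.46] F along push 9.515529681646996
riser ((602.30322265625, -180.65347290039062), (198.9611358642578, 238.9042205810547), 68.35602569580078)
tilt mm/100mm x,y, z0 [-8.000e-02  6.000e-02  6.966e+01]
```

{"api": "apply_moves", "payload": {"increments": [{"grip":255,"xyz":[0,-15,0],"rotation":[0,0,0]},{"grip":255,"xyz":[0,-30,0],"rotation":[0,0,0]},{"grip":255,"xyz":[0,-30,-40],"rotation":[0,0,-8]},{"grip":255,"xyz":[0,-30,-85],"rotation":[0,0,-17]},{"grip":255,"xyz":[0,-30,-120],"rotation":[0,0,-25]}]}}

```text
time: 9.38
ee_pos: [0.5823, 0.0628, 0.1393]
eef_rot: [0.999, 0.05, 0.003, -0.001]
ft_force: [-0.1, 0.3, -0.0]
width: 0.0008
```

```bash
python3 meas.py h; python3 -c "
from h import *
to([.539,-.069,.1],10)"
```

```text
wedge ((549.4092407226562, -30.78264617919922), (120.3172607421875, 43.57944107055664), 69.52986145019531)
riser-frame corners x,y [[-125.2, 59.1], [-81.6, 60.0], [-84.0, 180.3], [-127.6, 179.4]]
tcp riser -106.74384637706963 219.65266532177856 t 9.475 F [0.67 0.65 0.19] F along push 0.8404991719634349
riser ((602.38525390625, -180.59947204589844), (199.15167236328125, 238.83938598632812), 68.37487030029297)
tilt mm/100mm x,y, z0 [-1.900e-01 -1.000e-02  6.963e+01]
t 9.47 pos [0.5843 0.0629 0.1416] F [0.67 0.65 0.19] w 0.0003 joints [-0.52  0.32  0.4   1.7  -0.14  1.14  0.02]
xyz [-58.4 127.   40.6] rot [-0.14 -0.61 -4.41]
```

View pics/crop_h.png

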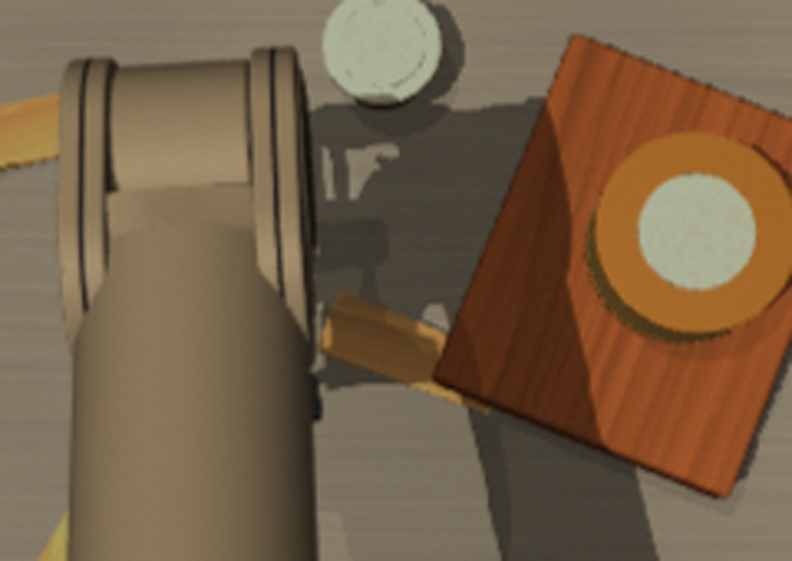

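View pics/sc_h.png

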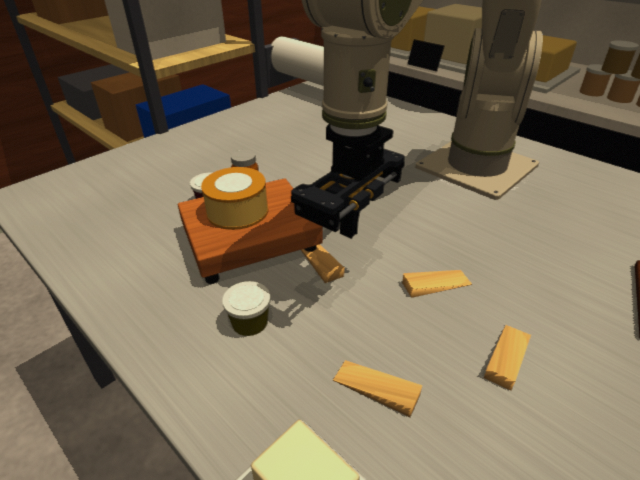

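Wedge is under the front-left corner with its thick end out (crop (335,320) to (485,410)); riser is unmoved. Next is the press test.

{"api": "apply_moves", "payload": {"increments": [{"grip":255,"xyz":[-14,32,0],"rotation":[0,-0.6,-1]},{"grip":255,"xyz":[-29,64,0],"rotation":[0,-0.6,-2]},{"grip":255,"xyz":[-44,96,10],"rotation":[0,-0.6,-3]},{"grip":255,"xyz":[-58,127,25],"rotation":[0,-0.6,-4.4]},{"grip":255,"xyz":[-58,127,41],"rotation":[0,-0.6,-4.4]}]}}

```text
time: 10.1
ee_pos: [0.5385, -0.0717, 0.0988]
eef_rot: [0.996, 0.085, -0.0, -0.001]
ft_force: [0.5, 1.0, 0.7]
width: 0.0005
```

```bash
python3 -c "
from h import *
cam('scene','sc_i.png')
to([.539,-.069,.08],10)"
```

```text
t 10.15 pos [ 0.5379 -0.0695  0.0966] F [-0.19  1.21 -2.33] w 0.0004 joints [-0.35  0.29  0.45  1.86 -0.15  1.04  0.34]
xyz [ 1.2 -0.3 16.6] rot [-0.15  0.18 -0.16]
```

View pics/sc_i.png

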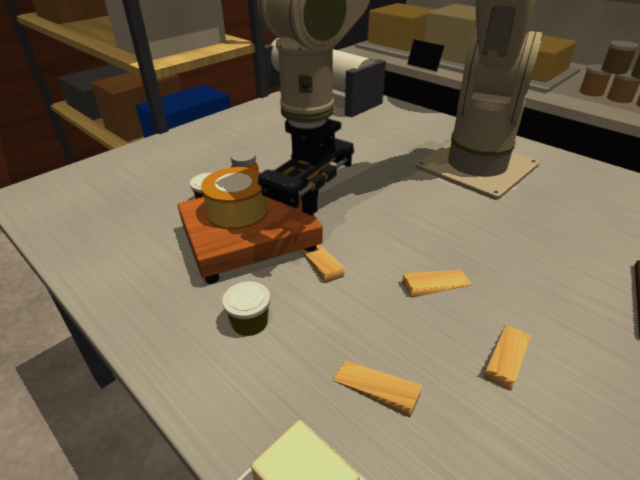

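{"api": "apply_moves", "payload": {"increments": [{"grip":255,"xyz":[1,0,8],"rotation":[0,0,0]},{"grip":255,"xyz":[1,0,14],"rotation":[0,0,0]},{"grip":255,"xyz":[1,0,17],"rotation":[0,0,0]},{"grip":255,"xyz":[1,0,17],"rotation":[0,0,0]}]}}

```text
time: 10.65
ee_pos: [0.5389, -0.0691, 0.0796]
eef_rot: [0.996, 0.086, -0.002, -0.001]
ft_force: [-0.4, 0.2, -0.7]
width: 0.0002
```

{"api": "apply_moves", "payload": {"increments": [{"grip":255,"xyz":[0,0,0.5],"rotation":[0,0,0]},{"grip":255,"xyz":[0,0,1],"rotation":[0,0,0]},{"grip":255,"xyz":[0,0,1.5],"rotation":[0,0,0]},{"grip":255,"xyz":[0,0,1.5],"rotation":[0,0,0]}]}}

```text
time: 11.15
ee_pos: [0.5391, -0.069, 0.0785]
eef_rot: [0.996, 0.086, -0.001, -0.001]
ft_force: [-1.4, 1.4, 5.2]
width: 0.0006
```

{"api": "apply_moves", "payload": {"increments": [{"grip":255,"xyz":[0,0,0.5],"rotation":[0,0,0]},{"grip":255,"xyz":[0,0,1],"rotation":[0,0,0]},{"grip":255,"xyz":[0,0,1],"rotation":[0,0,0]}]}}

```text
time: 11.52
ee_pos: [0.5391, -0.069, 0.0784]
eef_rot: [0.996, 0.086, -0.001, -0.001]
ft_force: [-4.8, 0.7, 12.3]
width: 0.0005
```

```bash
python3 meas.py j; python3 -c "
from h import *
for i in range(4):
    cam('scene'); s=r.read_state(); print(s['time'],s['ee_pos'].round(5),s['ft_force'].round(2))
c=cam('scene','sc_j.png')"
python3 -c "
import cv2;i=cv2.imread('pics/sc_j.png');cv2.imwrite('pics/sc_jc.png',cv2.resize(i[160:310,160:360],None,fx=4,fy=4,interpolation=cv2.INTER_CUBIC))"
```

```text
wedge ((564.2369995117188, 7.694858551025391), (36.26787185668945, 43.89699172973633), 72.2118911743164)
riser-frame corners x,y [[-125.7, 141.3], [-81.9, 144.3], [-84.3, 180.5], [-128.1, 177.5]]
tcp riser -100.1216070857899 80.35252688598548 t 11.625 F [-5.74  0.39 12.29] F along push -1.564335085435444
riser ((602.4192504882812, -180.7268524169922), (198.8750457763672, 238.6529083251953), 68.37503814697266)
tilt mm/100mm x,y, z0 [-0.19  0.08 69.69]
11.675 [ 0.53906 -0.06901  0.07836] [-4.9   0.29 13.12]
11.725 [ 0.53909 -0.06901  0.07836] [-5.57  1.15 11.82]
11.775 [ 0.53909 -0.06901  0.07836] [-5.86  1.29 11.71]
11.825 [ 0.53908 -0.06901  0.07836] [-5.85  0.64 12.58]
```

View pics/sc_jc.png

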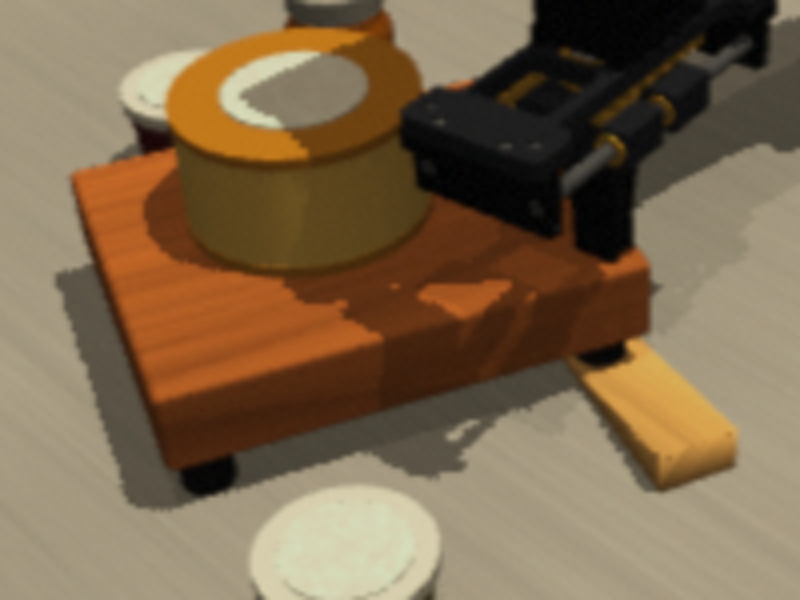

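View pics/top_j.png

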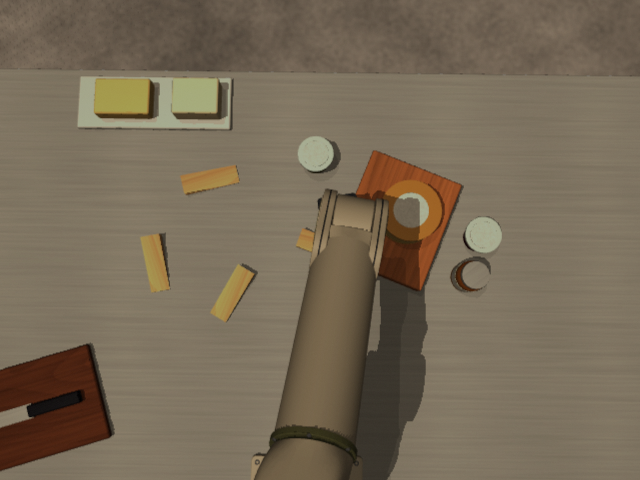

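```bash
python3 -c "
from h import *
print(r.close_job()); s=r.read_state(); print(s['time'],s['ee_pos'].round(5),s['ft_force'].round(2))"
```

```text
the job is handed in; nothing more can be done
None
the job is handed in; nothing more can be done
```

I pushed the rightmost wedge, thin end first, about 37 mm under the short foot. I stopped when the push force rose from about 0 to roughly 10–12 N as the wedge met the foot. I then pressed on the top of that corner with the closed fingertips and handed the job in while still pressing.

**Press test:** The corner gave only about 0.1 mm between 5 N and 12 N. It then held steady at about 12 N, so I did not push the wedge any farther.

**Riser:** It was still level to about 0.2 mm per 100 mm, and moved no more than the roughly 0.2 mm measuring noise. In the last pictures the foot sits on the wedge and the tubs and jar look untouched.

**Off from plan:**
- The press was slightly over the 10 N asked for.
- It carried a sideways force of about 5–6 N, which I put down to arm compliance and left alone because nothing was sliding.
- I could not read the robot's state after handing in.

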